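# Return the check valve to its labelled tray slot

### The job

Put the brass check valve back in its own storage slot: of the three steel trays, the one whose label shows the valve, a bar with a stub at its middle (a T). Lower it upright (hex cap on top) and lengthwise onto the floor of the slot before you let go, fully inside the slot's walls. Leave the black silencer and the brass elbow where they lie.

Things in the scene. Friction and masses are not known exactly. Their poses are not given: they have to be found in the camera images.
- valve: Brass check valve, about 0.4 kg, loose on the bench, on the robot's left: a block 36 long (x), 34 wide (y), 34 mm high, a round port (32 mm dia) at each x end, 76 mm long in all, a 21 mm hex cap on top (46 mm high in all). Alike either way round. Grip it across the block, along y. Origin: centre of the block's underside, z up.
- slot_valve: Its fixed tray, 1 of 3 empty ones on the robot's right in any order, alike but for the label. Slot inside 104 (x) by 54 mm (y); origin: its centre at bench height, floor 3 mm above; 3 mm walls to 15 mm, long ones cut away over the middle 60 mm for fingers. Label 54 x 78 mm on a 15 mm ledge beyond the +x (far) end: T, stub away from the slot, = valve. Others: L = elbow, plain bar with thin end = silencer.
- silencer: Bystander: black plastic silencer, a 32 mm thick ribbed cylinder with a hex collar and a short thin spigot, 78 mm long, lying on the bench along its x axis. Origin near its middle, at bench height. Leave it.
- elbow: Bystander: brass 90 degree pipe elbow, 30 mm thick, an L of two legs about 62 mm long each, lying flat on the bench. Origin between the legs, at bench height. Leave it.
Not all that is in view belongs to the job. What is shaped like the valve but green or red is not meant. What is shaped like the slot_valve but blue is not meant.

How it is judged (in metres and radians):
On the way:
1. the valve, still held, is inside its own slot, at most 12 mm above the floor (horizontal distance between valve and slot_valve below 0.02 m and z of valve in the frame of slot_valve below 0.015 m and contact force between the fingers and valve above 1 N), for 0.1 s.
At the end, for the whole second after the job is handed in: The valve rests released and still on the floor of its own slot (underside within 3 mm of the floor), within 18 mm of the slot's centre lengthwise and 13 mm across, upright within 7 degrees, ports along the slot within 25 degrees; silencer and elbow within 30 mm of where they started (x of valve in the frame of slot_valve between -0.018 and 0.018 m and y of valve in the frame of slot_valve between -0.013 and 0.013 m and z of valve in the frame of slot_valve between 0 and 0.006 m and angle between the x axis of valve and the x axis of slot_valve, either way round below 0.45 rad and angle between valve's own z axis and vertical below 0.12 rad and linear speed of valve below 0.02 m/s and contact force between the fingers and valve below 0.1 N and distance of each of silencer, elbow from where it was at the start of the episode below 0.03 m); the robot touches nothing.
It fails at once if the silencer or the elbow is moved more than 30 mm (distance of any of silencer, elbow from where it was at the start of the episode above 0.03 m).
It also fails if it takes over 32 s, if anything falls off the work surface, if the arm or the gripper's body presses on something with over 40 N, if the wrist force passes 120 N, or if a joint passes its speed limit or range.

### The arm

A 6-joint arm with a two-finger parallel gripper is mounted at the origin on the work surface. World frame = base frame: x ahead of the robot, y to its left, z up, the work surface at z = 0. Lengths are in mm, angles in rad, forces in N, time in s.
With the tool pointing down it reaches from about 350 to 775 mm from the base axis. Payload 7.3 kg.
Tool frame: the origin (TCP) lies at the very end of the fingers, on their centre line; the grasp point (between the pads) lies bot.grip_point_offset behind it (bot.grip_point_offset is the distance from the TCP to the grasp point, in mm); z points along the fingers, y is the line along which they close (so a half turn about z gives the same grasp; the last joint's range is limited). The gripper opens to 92 mm and grips with 3 to 60 N. Pads are 19 mm wide; open, the fingers measure 130 mm over their backs; the gripper's body (75 mm by 190 mm) begins 47 mm behind the grasp point.
Start: joints at [-1.263, 0.342, 1.524, -0, 1.275, -0.146], TCP at [230.176, -471.873, 226.741] pointing down, gripper open.
Joint ranges: [-2.53, 2.53], [-0.77, 2.02], [0.04, 2.7], [-1, 4.14], [0.28, 2.66], [-3.11, 3.11]. Speed limits (rad/s): [2.57, 2.57, 3.14, 3.14, 3.14, 3.14].

### API

Orientations are given as [roll, pitch, yaw] about the fixed x, y, z axes, in that order (R = Rz(yaw) Ry(pitch) Rx(roll)).
In Python, from plant import bot gives the robot as it stands. The module is installed in compiled form; this text tells all that it offers.
- The arm moves only by the tool carry_out, never from a script. Its argument "plan" is a list of rows, each an object of numbers: "tx", "ty", "tz": the shift along the world's x, y, z in mm; "rx", "ry", "rz": the turn, a rotation vector about the world's x, y, z in rad. A call has 1 to 12 rows; each row shifts and turns the commanded pose from where the row before left it; what a row does not reach is not made up. A row lasts 1/10 s, in which the tool goes at most 50 mm and 8.59 degrees, less where a joint would pass 70% of its speed; a pose out of reach is approached as far as the arm can. A call with a gripper value outside its range is refused whole. "gripper" is the closure, from 0 (fully open) to 1 (shut), set as the call begins (left out, the last holds). The fingers move at their own pace and stop on an object; the grip force is fixed at half the most. Time passes only in rows, so rows that do not move let the fingers close. It gives the time, the measured TCP pose, the force, the opening and the grip force at its end, in the units of the state.
- bot.get_obs(): the state, without advancing time (a new reading comes with each control period).
- bot.capture(name): name is "scene" or "top"; returns the picture (400x640x3 uint8, red, green, blue); there is no depth.
- bot.camera_model(name): a dict with "camera_matrix" (3x3 intrinsics, pixels), "R" (3x3) and "t" (3): a world point X has camera coordinates R X + t. Camera axes: x right, y down, z forward; pixel columns grow to the right and rows downward; lengths in mm; the calibration is good to about 2 mm. A picture is of the moment at which its call begins. camera_model takes no time and is no camera call.
- bot.close_job(): hands the job in; it is judged then, once.
The state is a dict: "time": time; "joint_positions": joint angles; "dq": joint speeds; "tau": joint torques, N m; "tool_pos": TCP position; "tcp_rot": TCP orientation; "contact_force": force on the tool from outside, world axes, zero at the start; "moment": the same for the moment, N m; "grip_width": finger opening in mm; "finger_force": force on a finger pad.
Only numpy, scipy, OpenCV 4.12 (cv2) and the standard library are available. Lean on these libraries where they do the work, as an engineer would, in place of code of your own. Each camera call takes 0.05 s, during which the arm holds its last target. There are 200 camera calls.

## Working session

There is one attempt and no reset: what is moved stays moved. The work goes in short steps, Python scripts to look and compute and a tool call to move; the robot and the scene stay as the last step left them, time stands still between calls to the robot, and variables do not carry over. Pictures are saved under pics/ and viewed, at most 10 in all, crops included, and the job is handed in when it is done.

Besides the shell and the picture viewer there is one more tool, called as a command line: name --argument value ..., lists and objects as JSON in quotes. carry_out: Moves the arm, as the interface text tells. Its arguments: {"type":"object","properties":{"plan":{"type":"array"},"gripper":{"type":"number"}},"required":["plan"]}

```bash
mkdir -p pics; cat > h.py <<'E'
import numpy as np, cv2
from plant import bot
def ray(name,uv,z):
    m=bot.camera_model(name);K=np.array(m["camera_matrix"]);R=np.array(m["R"]);t=np.array(m["t"]).ravel()
    uv=np.atleast_2d(np.array(uv,float)); d=(R.T@np.linalg.inv(K)@np.c_[uv,np.ones(len(uv))].T).T
    c=-R.T@t
    return c+d*((z-c[2])/d[:,2:3])
def save(name,f):
    im=np.array(bot.capture(name)); cv2.imwrite(f,im[:,:,::-1]); return im
E
python3 - <<'E'
from h import *
for n in("scene","top"):
    save(n,f"pics/{n}0.png"); m=bot.camera_model(n); print(n,-np.array(m["R"]).T@np.array(m["t"]).ravel(), m["camera_matrix"])
print(bot.grip_point_offset,bot.get_obs())
E
```

```text
scene [1147.08363873  302.62502351 1012.77023504] [[447.08090757   0.         318.93505912]
 [  0.         447.08090757 200.8564808 ]
 [  0.           0.           1.        ]]
top [ 403.9171731    17.92806908 1060.94643388] [[432.22987736   0.         322.23181902]
 [  0.         432.22987736 192.36864998]
 [  0.           0.           1.        ]]
18.8 {'time': 0.1, 'joint_positions': array([-1.26297253e+00,  3.42649260e-01,  1.52490486e+00, -8.62926592e-06,
        1.27540831e+00, -1.45988162e-01]), 'dq': array([-4.75446942e-04, -1.84646876e-03, -2.46023110e-03, -7.69588379e-04,
       -3.41725237e-05, -1.68154652e-03]), 'tau': array([ 1.89592778e-03, -4.32002127e+01, -2.44694889e+01,  7.19281775e-02,
        5.26705314e-02, -5.71122609e-05]), 'tool_pos': array([ 230.07065267, -471.50400384,  226.12223397]), 'tcp_rot': array([-3.14023625e+00, -1.91097183e-04,  4.53814347e-01]), 'contact_force': array([ 0.47567638,  0.09096771, -0.28287385]), 'moment': array([0.00665856, 0.03377517, 0.05462896]), 'finger_force': 0.0, 'grip_width': 91.68164851074107}
```

View pics/top0.png

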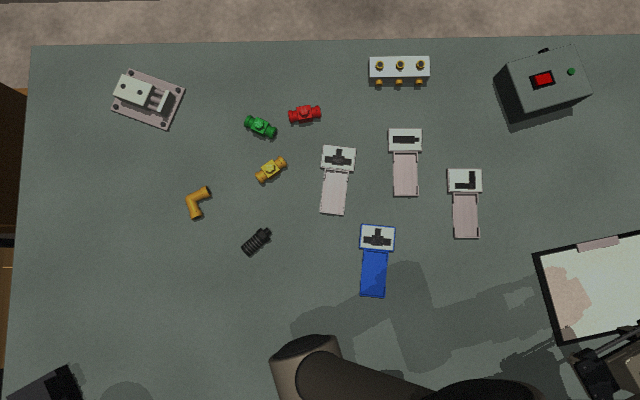

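View pics/scene0.png

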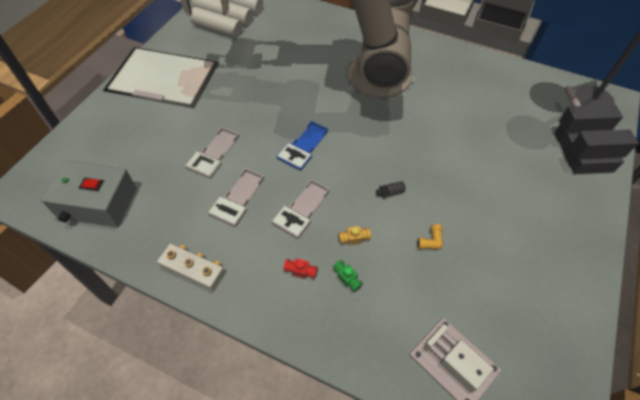

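The top view shows the brass valve at about (271,170). The tray with the T label has its label at (338,158) and its slot at about (334,195). The elbow is at (198,203) and the silencer at (256,242). The blue tray and the red and green valves are decoys. Next I measure the valve and the tray by colour.

```bash
python3 - <<'E'
from h import *
im=cv2.imread("pics/top0.png"); hsv=cv2.cvtColor(im,cv2.COLOR_BGR2HSV)
def blob(mask,x0,y0,x1,y1):
    m=np.zeros_like(mask); m[y0:y1,x0:x1]=mask[y0:y1,x0:x1]
    c=max(cv2.findContours(m,cv2.RETR_EXTERNAL,cv2.CHAIN_APPROX_NONE)[0],key=cv2.contourArea)
    return c[:,0,:].astype(float)
def rep(n,c,z):
    p=ray("top",c,z)[:,:2].astype(np.float32); (cx,cy),(w,h),a=cv2.minAreaRect(p)
    b=cv2.boxPoints(((cx,cy),(w,h),a)); e=max((b[1]-b[0],b[2]-b[1]),key=np.linalg.norm)
    yaw=np.degrees(np.arctan2(e[1],e[0])); print(n,"c",round(cx,1),round(cy,1),"size",round(w,1),round(h,1),"yaw",round(yaw,1)); 
br=cv2.inRange(hsv,(15,100,70),(35,255,255))
rep("valve",blob(br,240,145,300,195),17)
print(hsv[200,334],hsv[150,326],hsv[230,334])
pink=cv2.inRange(hsv,(0,0,120),(180,60,255))
c=blob(pink,312,140,365,222); rep("tray+label z15",c,15)
big=cv2.resize(im[135:225,230:370],None,fx=5.5,fy=5.5,interpolation=cv2.INTER_CUBIC); cv2.imwrite("pics/crop0.png",big)
E
```

```text
valve c 611.0 164.8 size 34.2 81.2 yaw -54.0
[ 15  19 165] [ 77  13 171] [ 81  17 103]
tray+label z15 c 581.2 3.8 size 82.0 168.6 yaw -8.1
```

View pics/crop0.png

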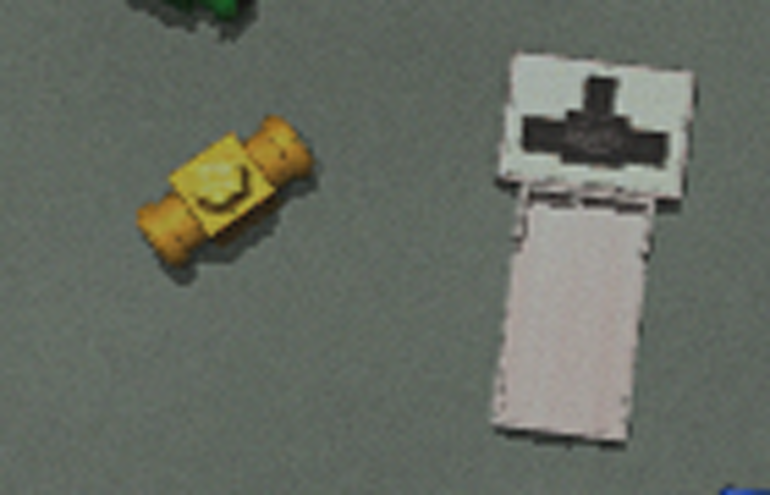

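The crop shows the T tray. Its near slot corners are at about (493,428) and (625,440), and its label far corners at (513,52) and (695,72). The valve's block centre is at about (222,188), with the ports running along about -54°.

```bash
python3 - <<'E'
from h import *
f=lambda l:np.array(l,float)/5.5+[230-.4,135-.4]
P=ray("top",f([[493,428],[625,440],[500,183],[685,203],[513,52],[695,72]]),15)[:,:2]
print(P.round(1))
near=P[:2].mean(0);far=P[4:].mean(0);ln=P[2:4].mean(0)
ax=far-near;L=np.linalg.norm(ax);ax/=L
print("len",L,"yaw",np.degrees(np.arctan2(ax[1],ax[0])),np.linalg.norm(P[0]-P[1]),np.linalg.norm(P[4]-P[5]))
print("edge yaws",[np.degrees(np.arctan2(*(a)[::-1]))-90 for a in (P[0]-P[1],P[2]-P[3],P[4]-P[5])])
print("slot from near",near+55*ax,"from far",far-(L-55)*ax, "nearlabel-near",np.linalg.norm(ln-near))
print("valve block top centre",ray("top",f([[222,188]]),34), "cap",ray("top",f([[222,182]]),46))
# scene view check: valve mask centroid
im=cv2.imread("pics/scene0.png");hsv=cv2.cvtColor(im,cv2.COLOR_BGR2HSV)
m=cv2.inRange(hsv,(15,100,70),(35,255,255));m[:,:330]=0;m[:,380:]=0
v,u=np.nonzero(m);print("scene valve",ray("scene",[[u.mean(),v.mean()]],19))
E
```

```text
[[500.   43.7]
 [494.  -14.4]
 [610.   39.6]
 [599.8 -43. ]
 [670.1  33.1]
 [659.6 -48.7]]
len 169.34245466599356 yaw -7.60867785410448 58.447506846184446 82.48062632299022
edge yaws [np.float64(-5.883841842066829), np.float64(-7.061393032180533), np.float64(-7.274579339241711)]
slot from near [551.51319787   7.34637715] from far [551.51319787   7.34637715] nearlabel-near 109.1267644177528
valve block top centre [[605.70624179 161.66928246  34.        ]] cap [[606.00699956 160.00702567  46.        ]]
scene valve [[608.41990834 162.96860481  19.        ]]
```

carry_out --plan '[{"tx": 23, "ty": 40, "rz": 0.109}, {"tx": 23, "ty": 40, "rz": 0.109}, {"tx": 23, "ty": 40, "rz": 0.109}, {"tx": 23, "ty": 40, "rz": 0.109}, {"tx": 23, "ty": 40, "rz": 0.109}, {"tx": 23, "ty": 40, "rz": 0.109}, {"tx": 23, "ty": 40, "rz": 0.109}, {"tx": 23, "ty": 40, "rz": 0.109}, {"tx": 23, "ty": 40, "rz": 0.109}, {"tx": 23, "ty": 40, "rz": 0.109}, {"tx": 23, "ty": 40, "rz": 0.109}, {"tx": 23, "ty": 40, "rz": 0.109}]' --gripper 0.2

```text
invalid input at $.plan[0]: expected keys tx, ty, tz, rx, ry, rz
```

carry_out --plan '[{"tx": 25, "ty": 38, "tz": -10, "rz": 0.109}, {"tx": 25, "ty": 38, "tz": -10, "rz": 0.109}, {"tx": 25, "ty": 38, "tz": -20, "rz": 0.109}, {"tx": 25, "ty": 38, "tz": -20, "rz": 0.109}, {}, {}]'

```text
invalid input at $.plan[0]: expected keys tx, ty, tz, rx, ry, rz
```

Every row needs all six keys.

carry_out --plan '[{"tx": 23, "ty": 40, "tz": 0, "rx": 0, "ry": 0, "rz": 0.109}, {"tx": 23, "ty": 40, "tz": 0, "rx": 0, "ry": 0, "rz": 0.109}, {"tx": 23, "ty": 40, "tz": 0, "rx": 0, "ry": 0, "rz": 0.109}, {"tx": 23, "ty": 40, "tz": 0, "rx": 0, "ry": 0, "rz": 0.109}, {"tx": 23, "ty": 40, "tz": 0, "rx": 0, "ry": 0, "rz": 0.109}, {"tx": 23, "ty": 40, "tz": 0, "rx": 0, "ry": 0, "rz": 0.109}, {"tx": 23, "ty": 40, "tz": 0, "rx": 0, "ry": 0, "rz": 0.109}, {"tx": 23, "ty": 40, "tz": 0, "rx": 0, "ry": 0, "rz": 0.109}, {"tx": 23, "ty": 40, "tz": 0, "rx": 0, "ry": 0, "rz": 0.109}, {"tx": 23, "ty": 40, "tz": 0, "rx": 0, "ry": 0, "rz": 0.109}, {"tx": 23, "ty": 40, "tz": 0, "rx": 0, "ry": 0, "rz": 0.109}, {"tx": 23, "ty": 40, "tz": 0, "rx": 0, "ry": 0, "rz": 0.109}]' --gripper 0.2

```text
time: 1.3
tool_pos: [506.6, 10.0, 226.5]
tcp_rot: [-3.141, 0.0, 1.766]
contact_force: [0.5, 0.4, -0.7]
grip_width: 73.5
finger_force: 0.0
```

carry_out --plan '[{"tx": 25, "ty": 38, "tz": -15, "rx": 0, "ry": 0, "rz": 0.108}, {"tx": 25, "ty": 38, "tz": -15, "rx": 0, "ry": 0, "rz": 0.108}, {"tx": 25, "ty": 38, "tz": -15, "rx": 0, "ry": 0, "rz": 0.108}, {"tx": 25, "ty": 38, "tz": -15, "rx": 0, "ry": 0, "rz": 0.108}, {"tx": 0, "ty": 0, "tz": -40, "rx": 0, "ry": 0, "rz": 0}, {"tx": 0, "ty": 0, "tz": -40, "rx": 0, "ry": 0, "rz": 0}, {"tx": 0, "ty": 0, "tz": 0, "rx": 0, "ry": 0, "rz": 0}]'

```text
time: 2.0
tool_pos: [602.0, 159.9, 80.5]
tcp_rot: [-3.13, -0.006, 2.194]
contact_force: [-0.6, -0.1, -0.8]
grip_width: 73.4
finger_force: 0.0
```

```bash
python3 - <<'E'
from h import *
im=save("scene","pics/s1.png"); cv2.imwrite("pics/s1c.png",cv2.resize(im[150:300,260:460,::-1],None,fx=4,fy=4,interpolation=cv2.INTER_CUBIC))
print(bot.get_obs()["tool_pos"],bot.get_obs()["tcp_rot"])
E
```

```text
[604.11366938 159.98269514  84.10427032] [-3.13555025 -0.00323689  2.19403222]
```

View pics/s1c.png

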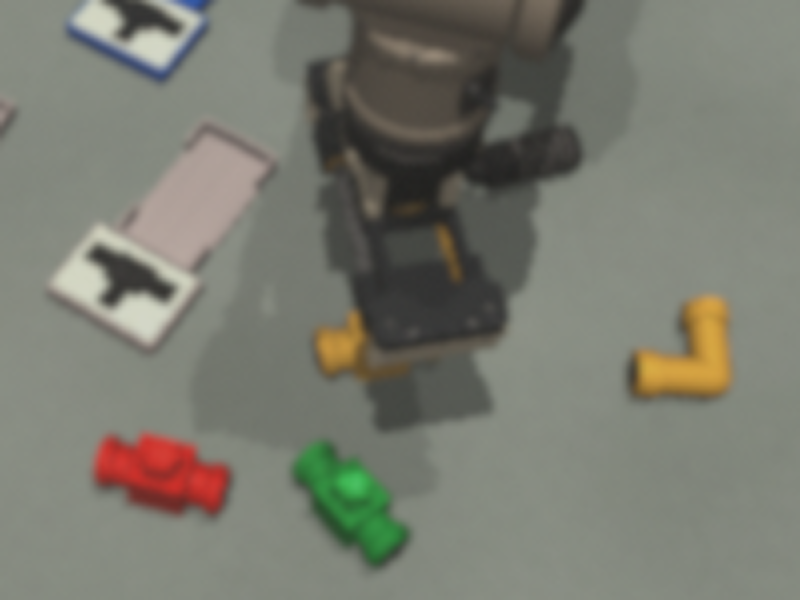

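The view shows the open gripper above the valve, whose port sticks out at (340,350). The silencer and the elbow are well clear, so I descend.

carry_out --plan '[{"tx": 2, "ty": 2, "tz": -20, "rx": 0, "ry": 0, "rz": 0}, {"tx": 0, "ty": 0, "tz": -20, "rx": 0, "ry": 0, "rz": 0}, {"tx": 0, "ty": 0, "tz": -20, "rx": 0, "ry": 0, "rz": 0}, {"tx": 0, "ty": 0, "tz": -10, "rx": 0, "ry": 0, "rz": 0}, {"tx": 0, "ty": 0, "tz": -7, "rx": 0, "ry": 0, "rz": 0}, {"tx": 0, "ty": 0, "tz": 0, "rx": 0, "ry": 0, "rz": 0}, {"tx": 0, "ty": 0, "tz": 0, "rx": 0, "ry": 0, "rz": 0}]'

```text
time: 2.75
tool_pos: [608.9, 162.2, 11.0]
tcp_rot: [3.14, 0.001, 2.194]
contact_force: [1.1, -0.2, -0.2]
grip_width: 73.2
finger_force: 0.0
```

carry_out --plan '[{"tx": 0, "ty": 0, "tz": 0, "rx": 0, "ry": 0, "rz": 0}, {"tx": 0, "ty": 0, "tz": 0, "rx": 0, "ry": 0, "rz": 0}, {"tx": 0, "ty": 0, "tz": 0, "rx": 0, "ry": 0, "rz": 0}, {"tx": 0, "ty": 0, "tz": 0, "rx": 0, "ry": 0, "rz": 0}, {"tx": 0, "ty": 0, "tz": 0, "rx": 0, "ry": 0, "rz": 0}, {"tx": 0, "ty": 0, "tz": 0, "rx": 0, "ry": 0, "rz": 0}, {"tx": 0, "ty": 0, "tz": 0, "rx": 0, "ry": 0, "rz": 0}, {"tx": 0, "ty": 0, "tz": 0, "rx": 0, "ry": 0, "rz": 0}]' --gripper 1

```text
time: 3.55
tool_pos: [608.2, 162.1, 9.8]
tcp_rot: [-3.142, 0.0, 2.194]
contact_force: [0.3, -0.3, 0.9]
grip_width: 33.7
finger_force: 30.0
```

carry_out --plan '[{"tx": 0, "ty": 0, "tz": 25, "rx": 0, "ry": 0, "rz": 0}, {"tx": 0, "ty": 0, "tz": 35, "rx": 0, "ry": 0, "rz": 0}, {"tx": -8, "ty": -22, "tz": 0, "rx": 0, "ry": 0, "rz": 0.117}, {"tx": -8, "ty": -22, "tz": 0, "rx": 0, "ry": 0, "rz": 0.117}, {"tx": -8, "ty": -22, "tz": 0, "rx": 0, "ry": 0, "rz": 0.117}, {"tx": -8, "ty": -22, "tz": 0, "rx": 0, "ry": 0, "rz": 0.117}, {"tx": -8, "ty": -22, "tz": 0, "rx": 0, "ry": 0, "rz": 0.117}, {"tx": -8, "ty": -22, "tz": 0, "rx": 0, "ry": 0, "rz": 0.117}, {"tx": -9, "ty": -23, "tz": 0, "rx": 0, "ry": 0, "rz": 0.117}, {"tx": 0, "ty": 0, "tz": 0, "rx": 0, "ry": 0, "rz": 0}, {"tx": 0, "ty": 0, "tz": 0, "rx": 0, "ry": 0, "rz": 0}, {"tx": 0, "ty": 0, "tz": 0, "rx": 0, "ry": 0, "rz": 0}]'

```text
time: 4.75
tool_pos: [551.4, 7.7, 69.6]
tcp_rot: [3.141, 0.0, 3.012]
contact_force: [-0.1, -0.4, -3.1]
grip_width: 34.1
finger_force: 30.0
```

```bash
python3 - <<'E'
from h import *
im=save("scene","pics/s2.png"); cv2.imwrite("pics/s2c.png",cv2.resize(im[130:260,240:400,::-1],None,fx=4.5,fy=4.5,interpolation=cv2.INTER_CUBIC))
o=bot.get_obs();print(o["tool_pos"],o["tcp_rot"],o["grip_width"])
hsv=cv2.cvtColor(im,cv2.COLOR_RGB2HSV);m=cv2.inRange(hsv,(15,100,70),(35,255,255));m[:,:240]=0;m[:,400:]=0
# port ends in scene: extent along mask
v,u=np.nonzero(m);print(u.min(),u.max(),v.min(),v.max(),len(u))
E
```

```text
[551.35657122   7.88641716  69.58705672] [ 3.14132400e+00 -6.61097481e-05  3.01261141e+00] 34.39036221836292
296 330 162 198 239
```

View pics/s2c.png

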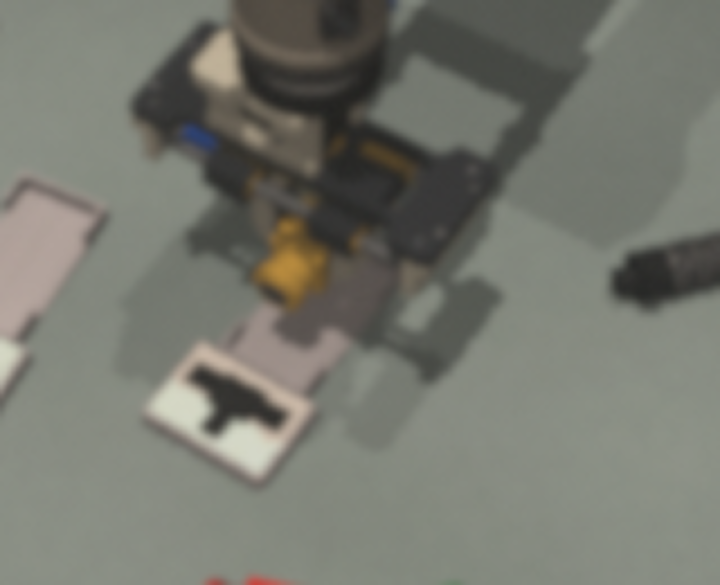

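The valve is held upright over the T tray, its far port end at about (288,278) in the crop. I check its offset in the grip, and check the slot centre from the scene view.

```bash
python3 - <<'E'
from h import *
print("port end",ray("scene",[[240+288/4.5-.4,130+280/4.5-.4]],76), "expected 589,2.6")
P=ray("scene",np.array([[205,122],[275,160],[50,287],[150,347]])/4+[260-.4,150-.4],15)[:,:2];print(P.round(1))
n=P[:2].mean(0);f=P[2:].mean(0);a=(f-n);L=np.linalg.norm(a);a/=L;print(L,np.linalg.norm(P[0]-P[1]),np.degrees(np.arctan2(a[1],a[0])),n+55*a,f-(L-55)*a)
E
```

```text
port end [[579.59251589   6.72538719  76.        ]] expected 589,2.6
[[499.  -11.7]
 [507.3  44.8]
 [660.6 -45.5]
 [672.4  32.6]]
164.94081126304724 57.132920763352345 -8.025306296718766 [557.62752434   8.90258279] [557.62752434   8.90258279]
```

carry_out --plan '[{"tx": 5, "ty": 0, "tz": -10, "rx": 0, "ry": 0, "rz": 0}, {"tx": 0, "ty": 0, "tz": -15, "rx": 0, "ry": 0, "rz": 0}, {"tx": 0, "ty": 0, "tz": -10, "rx": 0, "ry": 0, "rz": 0}, {"tx": 0, "ty": 0, "tz": 0, "rx": 0, "ry": 0, "rz": 0}, {"tx": 0, "ty": 0, "tz": 0, "rx": 0, "ry": 0, "rz": 0}]'

```text
time: 5.3
tool_pos: [556.2, 7.3, 34.4]
tcp_rot: [3.141, -0.001, 3.013]
contact_force: [0.7, -0.5, -2.8]
grip_width: 33.7
finger_force: 30.0
```

```bash
python3 - <<'E'
from h import *
im=save("scene","pics/s3.png"); cv2.imwrite("pics/s3c.png",cv2.resize(im[160:245,260:360,::-1],None,fx=7,fy=7,interpolation=cv2.INTER_CUBIC))
print(bot.get_obs()["tool_pos"])
E
```

```text
[556.46582023   7.24341252  34.86545522]
```

View pics/s3c.png

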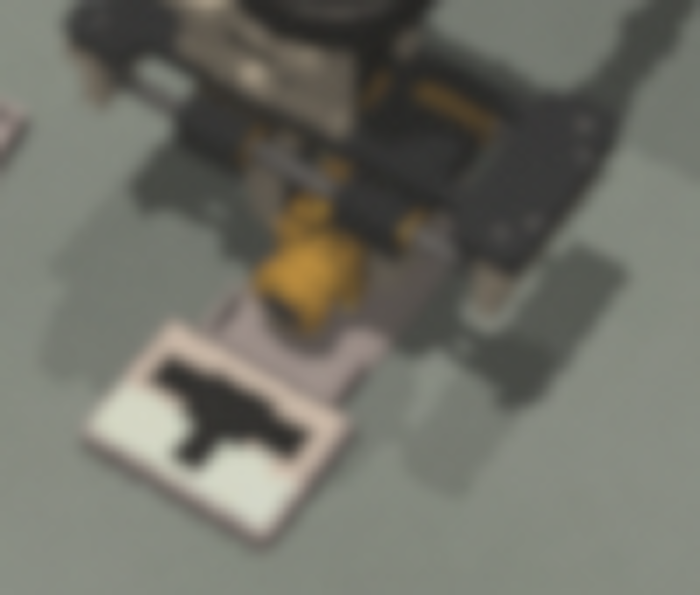

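The valve is between the slot's walls and its axis lines up with the tray. Its port face is at about (290,300) in the crop.

```bash
python3 - <<'E'
from h import *
f=lambda l:np.array(l)/7+[259.6,159.6]
print("port face",ray("scene",f([[290,302]]),41)[0]," slot far inner edge mid",ray("scene",f([[268,360]]),15)[0])
E
```

```text
port face [591.98702109   4.69306979  41.        ]  slot far inner edge mid [603.92165587   0.72979624  15.        ]
```

carry_out --plan '[{"tx": 0, "ty": 0, "tz": -7, "rx": 0, "ry": 0, "rz": 0}, {"tx": 0, "ty": 0, "tz": -5, "rx": 0, "ry": 0, "rz": 0}, {"tx": 0, "ty": 0, "tz": -4, "rx": 0, "ry": 0, "rz": 0}, {"tx": 0, "ty": 0, "tz": -2, "rx": 0, "ry": 0, "rz": 0}, {"tx": 0, "ty": 0, "tz": 0, "rx": 0, "ry": 0, "rz": 0}, {"tx": 0, "ty": 0, "tz": 0, "rx": 0, "ry": 0, "rz": 0}]'

```text
time: 5.95
tool_pos: [556.3, 7.1, 16.8]
tcp_rot: [3.142, 0.0, 3.013]
contact_force: [0.7, -0.5, -1.3]
grip_width: 33.5
finger_force: 30.0
```

carry_out --plan '[{"tx": 0, "ty": 0, "tz": -2, "rx": 0, "ry": 0, "rz": 0}, {"tx": 0, "ty": 0, "tz": -1.5, "rx": 0, "ry": 0, "rz": 0}, {"tx": 0, "ty": 0, "tz": 0, "rx": 0, "ry": 0, "rz": 0}, {"tx": 0, "ty": 0, "tz": 0, "rx": 0, "ry": 0, "rz": 0}]'

```text
time: 6.35
tool_pos: [556.2, 7.1, 13.2]
tcp_rot: [3.142, -0.0, 3.013]
contact_force: [0.3, -0.8, -2.8]
grip_width: 33.8
finger_force: 30.0
```

carry_out --plan '[{"tx": 0, "ty": 0, "tz": -0.7, "rx": 0, "ry": 0, "rz": 0}, {"tx": 0, "ty": 0, "tz": 0, "rx": 0, "ry": 0, "rz": 0}, {"tx": 0, "ty": 0, "tz": 0, "rx": 0, "ry": 0, "rz": 0}]'

```text
time: 6.65
tool_pos: [556.3, 7.1, 12.8]
tcp_rot: [3.141, 0.0, 3.013]
contact_force: [-0.4, -0.3, -1.2]
grip_width: 33.5
finger_force: 30.0
```

carry_out --plan '[{"tx": 0, "ty": 0, "tz": -0.8, "rx": 0, "ry": 0, "rz": 0}, {"tx": 0, "ty": 0, "tz": 0, "rx": 0, "ry": 0, "rz": 0}, {"tx": 0, "ty": 0, "tz": 0, "rx": 0, "ry": 0, "rz": 0}]'

```text
time: 6.95
tool_pos: [556.3, 7.1, 12.7]
tcp_rot: [3.142, 0.001, 3.013]
contact_force: [-2.6, 1.0, 7.4]
grip_width: 33.6
finger_force: 30.0
```

The wrist force rose to about 7 N upward, so the valve is on the slot floor. I release it, retreat upward, and move aside so the top camera can see.

carry_out --plan '[{"tx": 0, "ty": 0, "tz": 0, "rx": 0, "ry": 0, "rz": 0}, {"tx": 0, "ty": 0, "tz": 0, "rx": 0, "ry": 0, "rz": 0}, {"tx": 0, "ty": 0, "tz": 0, "rx": 0, "ry": 0, "rz": 0}, {"tx": 0, "ty": 0, "tz": 0, "rx": 0, "ry": 0, "rz": 0}, {"tx": 0, "ty": 0, "tz": 0, "rx": 0, "ry": 0, "rz": 0}, {"tx": 0, "ty": 0, "tz": 20, "rx": 0, "ry": 0, "rz": 0}, {"tx": 0, "ty": 0, "tz": 40, "rx": 0, "ry": 0, "rz": 0}, {"tx": 0, "ty": 0, "tz": 50, "rx": 0, "ry": 0, "rz": 0}, {"tx": 0, "ty": 0, "tz": 50, "rx": 0, "ry": 0, "rz": 0}]' --gripper 0.3

```text
time: 7.85
tool_pos: [555.6, 7.2, 173.1]
tcp_rot: [3.141, -0.001, 3.013]
contact_force: [0.6, -0.2, -0.4]
grip_width: 63.7
finger_force: 0.0
```

carry_out --plan '[{"tx": -10, "ty": -45, "tz": 0, "rx": 0, "ry": 0, "rz": 0}, {"tx": -10, "ty": -45, "tz": 0, "rx": 0, "ry": 0, "rz": 0}, {"tx": -10, "ty": -45, "tz": 0, "rx": 0, "ry": 0, "rz": 0}, {"tx": -10, "ty": -45, "tz": 0, "rx": 0, "ry": 0, "rz": 0}, {"tx": -10, "ty": -45, "tz": 0, "rx": 0, "ry": 0, "rz": 0}, {"tx": -10, "ty": -45, "tz": 0, "rx": 0, "ry": 0, "rz": 0}, {"tx": -10, "ty": -45, "tz": 0, "rx": 0, "ry": 0, "rz": 0}, {"tx": 0, "ty": 0, "tz": 0, "rx": 0, "ry": 0, "rz": 0}, {"tx": 0, "ty": 0, "tz": 0, "rx": 0, "ry": 0, "rz": 0}, {"tx": 0, "ty": 0, "tz": 0, "rx": 0, "ry": 0, "rz": 0}]'

```text
time: 8.85
tool_pos: [486.3, -306.8, 171.6]
tcp_rot: [3.141, -0.0, 3.013]
contact_force: [-0.2, 0.2, 1.0]
grip_width: 64.5
finger_force: 0.0
```

```bash
python3 - <<'E'
from h import *
im=save("top","pics/t4.png"); cv2.imwrite("pics/t4c.png",cv2.resize(im[135:265,170:370,::-1],None,fx=4,fy=4,interpolation=cv2.INTER_CUBIC))
o=bot.get_obs();print(o["time"],o["tool_pos"],o["contact_force"])
hsv=cv2.cvtColor(im,cv2.COLOR_RGB2HSV);m=cv2.inRange(hsv,(15,100,70),(35,255,255));m[:,:310]=0;m[:,365:]=0
c=max(cv2.findContours(m,0,1)[0],key=cv2.contourArea)[:,0].astype(float)
print(cv2.minAreaRect(ray("top",c,20)[:,:2].astype(np.float32)))
E
```

```text
8.9 [ 486.5148501  -306.48475591  171.70277083] [-0.21300145  0.24975196 -0.30594669]
((558.2891845703125, 8.09309196472168), (33.75935745239258, 80.87991333007812), 82.2918930053711)
```

View pics/t4c.png

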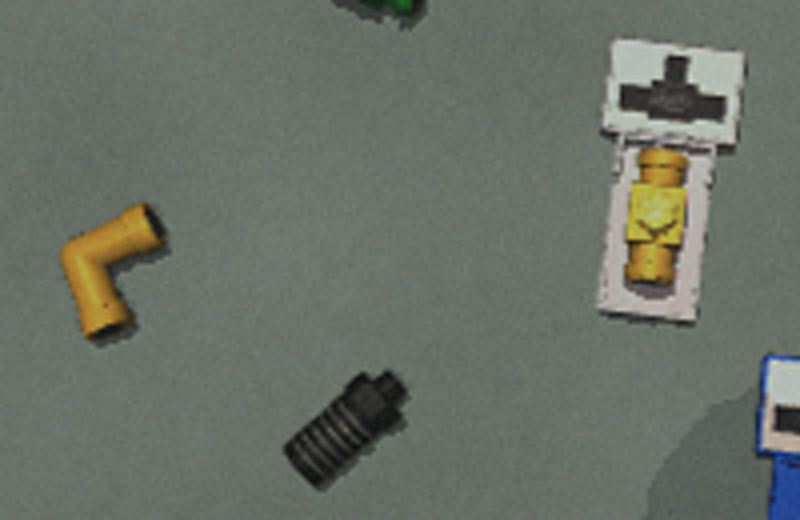

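The top view shows the valve released and upright inside the T tray, about 5 mm from centre lengthwise. It is aligned with the slot, and the elbow and silencer have not moved.

```bash
python3 -c "
from plant import bot
print(bot.close_job())"
```

```text
the job is handed in; nothing more can be done
None
```

The brass check valve is released upright in its own T-labelled slot, about 5 mm off centre lengthwise, and the job is handed in (no verdict came back); the silencer and elbow were not moved.

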